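# Hang the loaded wash basket on the drain arm

## Robot

A 6-joint arm with a two-finger parallel gripper is mounted at the origin on the work surface. World frame = base frame: x ahead of the robot, y to its left, z up, the work surface at z = 0. Lengths are in m, angles in rad, forces in N, time in s.
With the tool pointing down it reaches from about 0.275 to 0.85 m from the base axis. Payload 5.2 kg.
Tool frame: the origin (TCP) lies between the finger pads; the fingertips stand 22 mm ahead of it and the grasp point (between the pads) lies 3 mm ahead of it; z points along the fingers, y is the line along which they close (so a half turn about z gives the same grasp; the last joint's range is limited). The gripper opens to 85 mm and grips with 20 to 120 N. Pads are 22 mm wide; open, the fingers measure 114 mm over their backs; the gripper's body (76 mm by 85 mm) begins 54 mm behind the grasp point. The pads swing forward as they close: fully open they stand 13 mm farther back than shut.
Start: joints at [1.132, 0.259, 1.535, -0, 1.348, -0.203], TCP at [0.128, 0.535, 0.253] pointing down, gripper open.
Joint ranges: [-3.14, 3.14], [-0.91, 2.08], [0.19, 2.58], [-1.22, 4.36], [0.22, 2.71], [-3.12, 3.12]. Speed limits (rad/s): [2.57, 2.57, 3.14, 3.14, 3.14, 3.14].

## Interface

Orientations are given as [roll, pitch, yaw] about the fixed x, y, z axes, in that order (R = Rz(yaw) Ry(pitch) Rx(roll)).
In Python, from plant import arm gives the robot as it stands.
- The arm moves only by the shell command python3 -m creep 'ROWS' [FORCE]. ROWS is JSON, a list of rows, each a list of 3 entries, a list of its own where there are three numbers: the shift along the tool's x, y, z scaled (see below), then the turn, a rotation vector about the tool's x, y, z scaled (see below), then the opening, from 0 (shut) to 1 (fully open). In form: [[[x, y, z], [ax, ay, az], claw], ...]. A call has exactly 10 rows; each row shifts and turns the commanded pose from where the row before left it, along the tool's axes as they then stand; what a row does not reach is not made up. The controller multiplies each number of a shift by 0.6 m and each number of a turn by 0.1 rad. A row lasts 1/10 s, in which the tool goes at most 50 mm and 8.59 degrees, less where a joint would pass 70% of its speed; a pose out of reach is approached as far as the arm can. A call with a number of a shift or a turn outside -1 to 1 is refused whole. A call with a gripper value outside its range is refused whole. The fingers move at their own pace and stop on an object; FORCE is the grip in N (left out, the last holds). Time passes only in rows, so rows that do not move let the fingers close, or fill a call up. It gives the time, the measured TCP pose, the force, the opening and the grip force at its end, in the units of the state.
- arm.state(): the state, without advancing time (a new reading comes with each control period).
- arm.capture(name): name is "scene" or "side" or "wrist"; returns a dict with "color" (400x640x3 uint8, red, green, blue), "mtx" (3x3 intrinsics, pixels), "eye" and "orientation" of the camera in the world. Camera axes: x right, y up, looking along -z (the intrinsics and any distortion apply to the point x, -y, -z); pixel columns grow to the right and rows downward; lengths in m; the calibration is good to about 2 mm. A picture is of the moment at which its call begins. There is no depth.
- arm.job_done(): hands the job in; it is judged then, once.
The state is a dict: "time_s": time; "joint_pos": joint angles; "dq": joint speeds; "joint_efforts": joint torques, N m; "tool_pos": TCP position; "orientation": TCP orientation; "force": force on the tool from outside, world axes, zero at the start; "wrist_torque": the same for the moment, N m; "width": opening from 0.0 (shut) to 1.0 (fully open); "finger_force": force on a finger pad.
Only numpy, scipy, OpenCV 4.12 (cv2) and the standard library are available. Lean on these libraries where they do the work, as an engineer would, in place of code of your own. Each camera call takes 0.05 s, during which the arm holds its last target. There are 200 camera calls.

## Task

Take the finned aluminium heat sink out of the cluttered blue bin and put it in the steel wash basket, leaving the other parts in the bin. Then slide the basket along the bench, without picking it up, until the hook of the drain arm is under its handle, and press the arm's red pad all the way down so that the basket is lifted and stays hanging by its handle on the hook, clear of the bench and with the heat sink in it.

Things in the scene. Friction and masses are not known exactly. Their poses are not given: they have to be found in the camera images.
- basket: Loose open steel basket, 160 (x) x 130 (y) x 50 mm high, walls and floor 3 mm, 0.3 kg, dark slots in its walls. Origin: centre of its underside. A rigid dark handle of 8 mm bar stands across its middle in the y-z plane: from the side walls (y = +-62) to z = 100 at y = +-56, then sloping up to the apex at y = 0 (top at z = 128). The hook enters it along the basket's x.
- basket_handle (a point): Point on the basket's handle: underside of the bar at its apex, 120 mm above the underside of the basket. Axes as the basket.
- stand: Fixed brown stand, base 130 x 80 mm, uprights 150 mm high; origin: centre of underside. A rocking arm pivots at z = 123 about its x axis: hook at y = +146, red pad at y = -117. The hook, a 10 mm bar, points along the stand's -x from a dark back plate (face at x = -2) to an upturned tip (x = -58). Arm at 0: bar top 95, tip top 107 mm above the bench, free space below.
- hook_seat (a point): The seat of the hook: top of the bar, midway between tip and back plate. It stays level and rises 65 mm along an arc about the pivot as the pad is pressed. Axes: as the stand's at arm angle 0, turning with the arm.
- press_pad (a point): Centre of the top face of the round red press pad (48 mm diameter, 10 mm thick) at the other end of the arm; about 149 mm above the bench at arm angle 0, about 97 mm when fully pressed.
- lift_arm (a joint): Angle of the rocking arm, rad: 0 hook down and pad up, 0.44 pad fully down and hook up. A stiff hinge: the arm stays where it is left, also under the loaded basket; pressing takes about 8 to 15 N.
- heat_sink: Target: aluminium heat sink with five fins, 40 (x, along the fins) x 26 (y) x 26 mm high, 45 g. Origin: centre of its underside. Lies in the blue bin in one of six places, fins up, about 25 mm or more from its neighbours and the walls.
- bin: Fixed open blue bin, 270 (x) x 190 (y) x 50 mm high, walls and floor 4 mm. Origin: centre of its underside.
- relay: Another part in the bin: black block 29 x 22 x 24 mm. Origin: centre of its underside.
- capacitor: Another part in the bin: dark blue upright can, 26 mm diameter, 31 mm high. Origin: centre of its underside.
- fitting: Another part in the bin: stepped brass fitting, 26 mm diameter, 26 mm high. Origin: centre of its underside.
- terminal: Another part in the bin: green terminal block 36 x 17 x 22 mm. Origin: centre of its underside.
- fuse: Another part in the bin: red fuse holder 32 x 18 x 20 mm. Origin: centre of its underside.
Mind the look-alikes: they are no part of the job. Several things have the shape of the basket; the one meant has the colours described above.

How it is judged:
On the way, in this order (a step that is already met when the one before it is completed fails the run):
1. the heat sink lies in the basket, let go, with the basket still on the bench short of the hook (x of heat_sink in the frame of basket between -0.08 and 0.08 m and y of heat_sink in the frame of basket between -0.065 and 0.065 m and z of heat_sink in the frame of basket between -0.005 and 0.042 m and height (world z) of basket below 0.01 m and contact force between the fingers and heat_sink below 0.1 N and linear speed of heat_sink below 0.05 m/s), for 0.2 s.
2. the basket stands flat on the bench with its handle over the hook, between tip and back plate, and the arm still down (x of basket_handle in the frame of hook_seat between -0.023 and 0.025 m and y of basket_handle in the frame of hook_seat between -0.03 and 0.03 m and x of heat_sink in the frame of basket between -0.08 and 0.08 m and y of heat_sink in the frame of basket between -0.065 and 0.065 m and z of heat_sink in the frame of basket between -0.005 and 0.042 m and height (world z) of basket below 0.01 m and value of joint lift_arm below 0.1 rad), for 0.2 s.
At the end, for the whole second after the job is handed in: Pad down (arm over 0.36 rad); basket hanging by its handle on the hook, apex within 23 mm along and 30 mm across of the seat and resting on it, underside over 20 mm above the bench, tilt under 0.3 rad, at most swaying gently (under 0.08 m/s, 0.8 rad/s), heat sink inside (x of basket_handle in the frame of hook_seat between -0.023 and 0.025 m and y of basket_handle in the frame of hook_seat between -0.03 and 0.03 m and x of heat_sink in the frame of basket between -0.08 and 0.08 m and y of heat_sink in the frame of basket between -0.065 and 0.065 m and z of heat_sink in the frame of basket between -0.005 and 0.042 m and z of basket_handle in the frame of hook_seat between -0.02 and 0.03 m and value of joint lift_arm above 0.36 rad and height (world z) of basket above 0.02 m and angle between basket's own z axis and vertical below 0.3 rad and linear speed of basket below 0.08 m/s and angular speed of basket below 0.8 rad/s); the robot touches nothing.
It fails at once if the basket is picked up off the bench while the arm is still down (height (world z) of basket above 0.025 m and value of joint lift_arm below 0.1 rad).
It fails at once if the basket is tipped by more than 0.6 rad (angle between basket's own z axis and vertical above 0.6 rad).
It fails at once if another part is taken out of the bin (height (world z) of any of relay, capacitor, fitting, terminal, fuse above 0.06 m or horizontal distance between any of relay, capacitor, fitting, terminal, fuse and bin above 0.17 m).
It also fails if it takes over 69 s, if anything falls off the work surface, if the arm or the gripper's body presses on something with over 40 N, if the wrist force passes 120 N, or if a joint passes its speed limit or range.

## Working session

There is one attempt and no reset: what is moved stays moved. The work goes in short steps, Python scripts to look and compute and a shell command to move; the robot and the scene stay as the last step left them, time stands still between calls to the robot, and variables do not carry over. Pictures are saved under pics/ and viewed, at most 10 in all, crops included, and the job is handed in when it is done.

```bash
mkdir -p pics; cat > h.py <<'E'
import numpy as np, cv2, pickle
from scipy.spatial.transform import Rotation as R
from plant import arm
def snap(n,f):
    c=arm.capture(n); cv2.imwrite(f'pics/{f}.png',c['color'][:,:,::-1]); pickle.dump(c,open(f'pics/{f}.pkl','wb')); return c
def load(f): return pickle.load(open(f'pics/{f}.pkl','rb'))
def rot(o):
    o=np.array(o,float)
    return o if o.shape==(3,3) else (R.from_euler('xyz',o).as_matrix() if o.size==3 else R.from_quat(o).as_matrix())
def ray(c,u,v):
    p=np.linalg.inv(c['mtx'])@[u,v,1]; d=rot(c['orientation'])@[p[0],-p[1],-p[2]]
    return np.array(c['eye'],float),d
def onz(c,u,v,z):
    e,d=ray(c,u,v); return e+d*(z-e[2])/d[2]
def tri(*a): # (c,u,v)...
    A=np.zeros((3,3));b=np.zeros(3)
    for c,u,v in a:
        e,d=ray(c,u,v);d=d/np.linalg.norm(d);P=np.eye(3)-np.outer(d,d);A+=P;b+=P@e
    return np.linalg.solve(A,b)
def proj(c,p):
    q=rot(c['orientation']).T@(np.array(p)-c['eye']); q=c['mtx']@[q[0],-q[1],-q[2]]; return q[:2]/q[2]
E
python3 - <<'E'
from h import *
for n in ['scene','side','wrist']:
    c=snap(n,n+'0'); print({k:c[k] for k in c if k!='color'})
print(arm.state())
E
```

```text
{'mtx': array([[395.45024939,   0.        , 313.5815645 ],
       [  0.        , 395.45024939, 201.71444395],
       [  0.        ,   0.        ,   1.        ]]), 'eye': array([1.01277052, 0.30578684, 1.12876758]), 'orientation': array([ 0.55469699, -0.01123353,  2.14577494])}
{'mtx': array([[377.56623202,   0.        , 317.52428663],
       [  0.        , 377.56623202, 200.18020211],
       [  0.        ,   0.        ,   1.        ]]), 'eye': array([ 0.15563234, -0.70461263,  0.61220152]), 'orientation': array([ 0.98463259,  0.02461306, -0.44355984])}
{'mtx': array([[319.56961262,   0.        , 322.30258034],
       [  0.        , 319.56961262, 198.69231549],
       [  0.        ,   0.        ,   1.        ]]), 'eye': array([0.05245396, 0.55317836, 0.37348336]), 'orientation': array([-0.31328277,  0.00151963,  1.33476024])}
{'time_s': 0.15, 'joint_pos': array([ 1.13221393e+00,  2.59163709e-01,  1.53579306e+00,  1.44616935e-05,
        1.34800516e+00, -2.02800251e-01]), 'dq': array([ 0.00104094, -0.0026852 , -0.00446234, -0.0014298 , -0.00038318,
        0.00201661]), 'joint_efforts': array([ 7.65805216e-04, -4.46386063e+01, -2.90816188e+01, -4.28417243e-04,
        8.23406735e-03, -3.45665751e-05]), 'tool_pos': array([0.12830041, 0.53446038, 0.25268756]), 'orientation': array([-3.14025428e+00, -2.89600824e-04,  2.90580711e+00]), 'force': array([-0.24315658, -0.30105346,  0.51248926]), 'wrist_torque': array([-0.00605991, -0.02713059,  0.04805343]), 'finger_force': 0.0, 'width': 1.0008272309748873}
```

View pics/scene0.png

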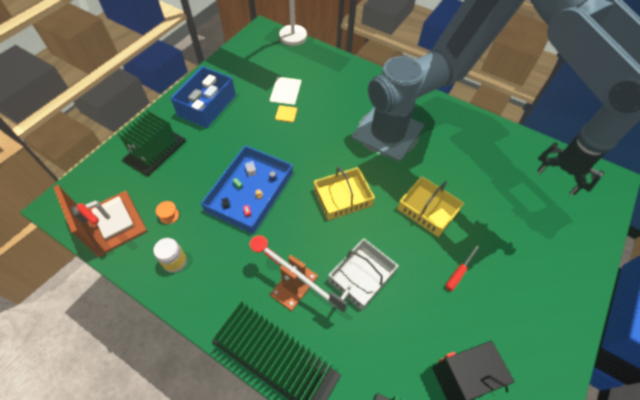

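View pics/side0.png

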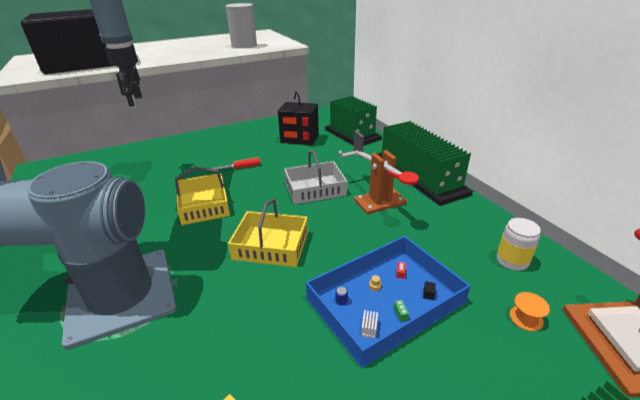

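The scene view shows the blue parts bin at (248,188), with the steel basket at (363,272). The brown stand is at (293,282), its red pad at (258,243) and its hook near (340,300).

Things that could be mistaken for what I want:
- **Heat sink:** the pale finned block in the bin, scene (251,169) / side (370,323), is the candidate. Others are the white blocks in the other blue box (204,90) and the big green finned racks (275,350) and (150,140).
- **Basket:** the grey one at (363,272) is the candidate. The yellow ones at (343,192) and (430,205) are look-alikes.

I choose the finned block at (251,169) and the grey basket, and check both in one crop.

```bash
python3 - <<'E'
from h import *
a=load('scene0')['color'];b=load('side0')['color']
def cr(i,x,y,w,h): return cv2.resize(i[y:y+h,x:x+w],(400,300),interpolation=cv2.INTER_CUBIC)
o=np.vstack([np.hstack([cr(a,195,140,104,78),cr(a,240,225,168,126)]),np.hstack([cr(b,300,235,180,135),cr(b,270,115,160,120)])])
cv2.imwrite('pics/c1.png',o[:,:,::-1])
E
```

```text
(no output)
```

View pics/c1.png

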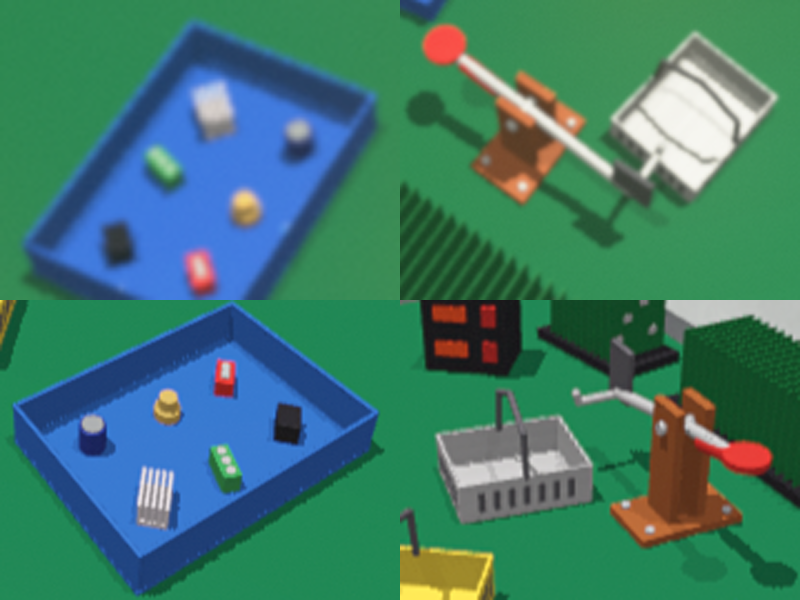

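The crop confirms five pale fins on the block in the bin and a grey steel basket with a dark handle, next to the hook. The hook's tip points towards the basket. Next, rough positions of everything.

```bash
python3 - <<'E'
from h import *
np.set_printoptions(precision=4,suppress=True)
a=load('scene0');b=load('side0')
S=lambda x,y:(195+x*104/400,140+y*104/400)
S2=lambda x,y:(240+(x-400)*.42,225+y*.42)
B=lambda x,y:(300+x*.45,235+(y-300)*.45)
B2=lambda x,y:(270+(x-400)*.4,115+(y-300)*.4)
print('hs top',tri((a,*S(212,97)),(b,*B(158,480))))
print('pad',tri((a,*S2(444,44)),(b,*B2(747,456))))
print('hook tip',tri((a,*S2(660,150)),(b,*B2(577,396))))
print('apex',tri((a,*S2(708,82)),(b,*B2(513,398))))
print('bin corners z.05',[onz(a,*S(*p),.05) for p in [(195,25),(372,97),(30,245)]])
print('basket rim z.05',[onz(a,*S2(*p),.05) for p in [(696,36),(775,100),(690,198),(612,125)]])
print('basket rim side',[onz(b,*B2(*p),.05) for p in [(437,437),(562,418),(592,467),(460,490)]])
print('stand base',[onz(a,*S2(*p),.0) for p in [(472,166),(524,203),(584,120)]],[onz(b,*B2(*p),.0) for p in [(612,508),(645,545),(742,520)]])
E
```

```text
hs top [ 0.4349 -0.3157  0.0359]
pad [ 0.6907 -0.0712  0.1416]
hook tip [0.6481 0.1979 0.0984]
apex [0.559  0.2023 0.117 ]
bin corners z.05 [array([ 0.385 , -0.3701,  0.05  ]), array([ 0.3636, -0.1891,  0.05  ]), array([ 0.6456, -0.3385,  0.05  ])]
basket rim z.05 [array([0.4756, 0.1555, 0.05  ]), array([0.4987, 0.279 , 0.05  ]), array([0.6617, 0.251 , 0.05  ]), array([0.6356, 0.1287, 0.05  ])]
basket rim side [array([0.4897, 0.2656, 0.05  ]), array([0.6484, 0.2373, 0.05  ]), array([0.6231, 0.114 , 0.05  ]), array([0.468 , 0.1388, 0.05  ])]
stand base [array([0.7574, 0.0042, 0.    ]), array([0.7602, 0.0837, 0.    ]), array([0.6318, 0.0873, 0.    ])] [array([0.6397, 0.0936, 0.    ]), array([0.6345, 0.012 , 0.    ]), array([0.7589, 0.0031, 0.    ])]
```

```bash
python3 -m creep '[[[-0.0425,-0.0228,-0.004],[0,0,0],1],[[-0.0425,-0.0228,-0.004],[0,0,0],1],[[-0.0425,-0.0228,-0.004],[0,0,0],1],[[-0.0425,-0.0228,-0.004],[0,0,0],1],[[-0.0425,-0.0228,-0.004],[0,0,0],1],[[-0.0425,-0.0228,-0.004],[0,0,0],1],[[-0.0425,-0.0228,-0.004],[0,0,0],1],[[-0.0425,-0.0228,-0.004],[0,0,0],1],[[-0.0425,-0.0228,-0.004],[0,0,0],1],[[-0.0425,-0.0228,-0.004],[0,0,0],1]]'
python3 -m creep '[[[-0.0425,-0.0228,-0.004],[0,0,0],1],[[-0.0425,-0.0228,-0.004],[0,0,0],1],[[-0.0425,-0.0228,-0.004],[0,0,0],1],[[-0.0425,-0.0228,-0.004],[0,0,0],1],[[-0.0425,-0.0228,-0.004],[0,0,0],1],[[-0.0425,-0.0228,-0.004],[0,0,0],1],[[-0.0425,-0.0228,-0.004],[0,0,0],1],[[-0.0425,-0.0228,-0.004],[0,0,0],1],[[-0.0425,-0.0228,-0.004],[0,0,0],1],[[0,0,0],[0,0,0],1]]'
python3 - <<'E'
from h import *
c=snap('wrist','w1'); print(c['eye'],c['orientation'])
E
```

```text
time_s: 1.15
tool_pos: [0.3451, 0.3412, 0.2772]
orientation: [-3.141, -0.0, 2.906]
force: [0.0, 1.4, -0.6]
width: 0.996
finger_force: 0.0
time_s: 2.15
tool_pos: [0.5412, 0.1663, 0.2984]
orientation: [-3.141, 0.001, 2.902]
force: [-0.7, -0.1, -0.0]
width: 1.004
finger_force: 0.0
[0.46527705 0.18534121 0.419228  ] [-3.14398408e-01  8.56658626e-04  1.33146120e+00]
```

View pics/w1.png

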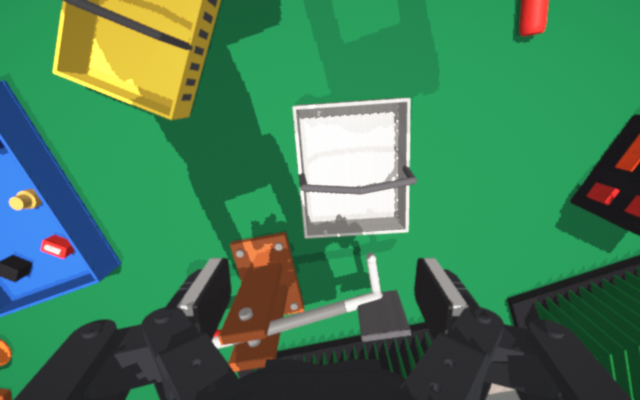

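Wrist view: the basket's rim corners are at about (293,106), (410,98), (409,233) and (306,237). The handle runs from (302,184) to (413,177), with its apex at about (360,190). The hook tip is at (372,258), the bar meets the back plate at about (378,293), and a base corner is at (231,242).

```bash
python3 - <<'E'
from h import *
np.set_printoptions(precision=4,suppress=True)
a=load('scene0');b=load('side0');w=load('w1')
S2=lambda x,y:(240+(x-400)*.42,225+y*.42)
B2=lambda x,y:(270+(x-400)*.4,115+(y-300)*.4)
r=np.array([onz(w,*p,.05) for p in [(293,106),(410,98),(409,233),(306,237)]]);print('rim',r,'c',r.mean(0))
for i in range(4):
    d=r[(i+1)%4]-r[i];print(np.hypot(*d[:2]),np.degrees(np.arctan2(d[1],d[0])))
s=np.array([onz(b,*B2(*p),.05) for p in [(437,437),(562,418),(592,467),(460,490)]]);print('side c',s.mean(0))
print('rim heights (scene/side/wrist)')
for i,(p,q,t) in enumerate([((696,36),(460,490),(293,106)),((775,100),(437,437),(410,98)),((690,198),(562,418),(409,233)),((612,125),(592,467),(306,237))]):
    print(tri((a,*S2(*p)),(b,*B2(*q)),(w,*t)),tri((b,*B2(*q)),(w,*t)))
print('apex',tri((b,*B2(510,396)),(w,360,190)),onz(w,360,191,.127),'ends',onz(w,302,184,.1),onz(w,413,177,.1))
print('hook tip',tri((a,*S2(660,150)),(b,*B2(577,396)),(w,372,257)),onz(w,372,257,.107))
print('bar/plate',onz(w,378,291,.095), 'bar start',onz(w,375,268,.095))
print('pad',tri((a,*S2(444,44)),(b,*B2(747,456))),onz(a,*S2(444,44),.149))
print('base',[onz(w,*p,0) for p in [(231,243),(288,234),(300,308)]])
E
```

```text
rim [[0.469  0.1506 0.05  ]
 [0.4914 0.2781 0.05  ]
 [0.6518 0.2518 0.05  ]
 [0.6264 0.1245 0.05  ]] c [0.5597 0.2013 0.05  ]
0.12943619023929587 80.04053827081434
0.1625410521466776 -9.305212235658846
0.12984548919281286 -101.25873864579289
0.15959310903639212 170.57190806138348
side c [0.5573 0.1889 0.05  ]
rim heights (scene/side/wrist)
[0.471  0.1518 0.0414] [0.4704 0.1495 0.0431]
[0.4937 0.2794 0.0417] [0.4932 0.2796 0.0421]
[0.6572 0.2523 0.0404] [0.6568 0.2536 0.0403]
[0.6309 0.1254 0.041 ] [0.6289 0.1235 0.0435]
apex [0.5605 0.1999 0.1181] [0.5586 0.1993 0.127 ] ends [0.5456 0.1438 0.1   ] [0.5654 0.2566 0.1   ]
hook tip [0.6477 0.198  0.0979] [0.6417 0.1979 0.107 ]
bar/plate [0.6942 0.1967 0.095 ] bar start [0.6632 0.199  0.095 ]
pad [ 0.6907 -0.0712  0.1416] [ 0.6926 -0.0679  0.149 ]
base [array([0.6318, 0.0085, 0.    ]), array([0.6376, 0.0924, 0.    ]), array([ 0.7628,  0.0767, -0.    ])]
```

```bash
python3 -m creep '[[[0.004,-0.08,0.008],[0,0,0],1],[[0.004,-0.08,0.008],[0,0,0],1],[[0.004,-0.08,0.008],[0,0,0],1],[[0.004,-0.08,0.008],[0,0,0],1],[[0.004,-0.08,0.008],[0,0,0],1],[[0.004,-0.08,0.008],[0,0,0],1],[[0.004,-0.08,0.008],[0,0,0],1],[[0.004,-0.08,0.008],[0,0,0],1],[[0.004,-0.08,0.008],[0,0,0],1],[[0.004,-0.08,0.008],[0,0,0],1]]'
python3 - <<'E'
from h import *
for i in range(6): arm.capture('wrist')
c=snap('wrist','w2'); print(c['eye'],c['orientation'])
E
python3 -m creep '[[[-0.016,0,0.008],[0,0,0],0.55],[[-0.016,0,0.008],[0,0,0],0.55],[[-0.016,0,0.008],[0,0,0],0.55],[[-0.016,0,0.008],[0,0,0],0.55],[[-0.016,0,0.008],[0,0,0],0.55],[[0,0,0],[0,0,0],0.55],[[0,0,0],[0,0,0],0.55],[[0,0,0],[0,0,0],0.55],[[0,0,0],[0,0,0],0.55],[[0,0,0],[0,0,0],0.55]]'
python3 - <<'E'
from h import *
c=snap('wrist','w3'); print(c['eye'],c['orientation'])
a=load('w2')
o=np.vstack([a['color'][0:300],c['color'][0:300]])
cv2.imwrite('pics/w23.png',o[:,:,::-1])
E
```

```text
time_s: 3.2
tool_pos: [0.4025, -0.2925, 0.2508]
orientation: [3.141, 0.0, 2.907]
force: [0.8, -0.5, -0.5]
width: 1.001
finger_force: 0.0
[ 0.32769098 -0.27213622  0.37179777] [-3.13323758e-01 -1.18125559e-03  1.33585675e+00]
time_s: 4.55
tool_pos: [0.4498, -0.3035, 0.2272]
orientation: [-3.141, 0.0, 2.905]
force: [0.1, 0.6, -0.4]
width: 0.549
finger_force: 0.0
[ 0.37389464 -0.28485724  0.34812878] [-3.14043545e-01  2.06871922e-04  1.33441341e+00]
```

View pics/w23.png

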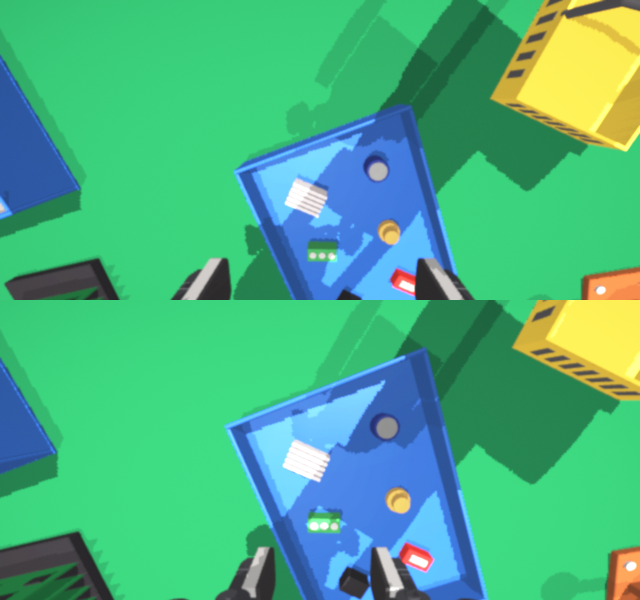

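Both wrist views show the heat sink clearly, at about (306,198) in w2 and (306,160) in w3. Its fins run roughly along the image's horizontal, and the green terminal is nearest, at (323,250).

```bash
cat > hs.py <<'E'
from h import *
np.set_printoptions(precision=4,suppress=True)
def find(f,ctr,r=45):
    c=load(f);im=c['color'].astype(int)
    m=((im.min(2)>120)&(im.max(2)-im.min(2)<60)).astype(np.uint8)
    k=np.zeros_like(m);cv2.circle(k,ctr,r,1,-1);m=cv2.morphologyEx(m*k,cv2.MORPH_CLOSE,np.ones((5,5)))
    cs,_=cv2.findContours(m,0,2);q=max(cs,key=cv2.contourArea)
    rc=cv2.minAreaRect(q);print(f,rc);return c,cv2.boxPoints(rc),rc
if __name__=='__main__':
    a,ba,ra=find('w2',(306,198));b,bb,rb=find('w3',(306,160))
    ba=ba[np.argsort(np.arctan2(*(ba-ba.mean(0)).T))];bb=bb[np.argsort(np.arctan2(*(bb-bb.mean(0)).T))]
    print('tri',tri((a,*ba.mean(0)),(b,*bb.mean(0))),[tri((a,*p),(b,*q)) for p,q in zip(ba,bb)])
    for c,bx in((a,ba),(b,bb)):
        P=np.array([onz(c,*p,.028) for p in bx]);print(P.mean(0))
        for i in range(4):
            d=P[(i+1)%4]-P[i];print(np.hypot(*d[:2]),np.degrees(np.arctan2(d[1],d[0])))
    q=lambda u,v:onz(a,u,v,.05)
    print('bin',[q(*p) for p in[(238,170),(411,106),(236,170)]])
E
python3 hs.py
```

```text
w2 ((306.4541320800781, 197.53993225097656), (37.25908660888672, 28.93698501586914), 22.380136489868164)
w3 ((305.97943115234375, 160.54638671875), (41.223052978515625, 30.2573184967041), 23.96249008178711)
tri [ 0.4333 -0.3163  0.0186] [array([ 0.4093, -0.3248,  0.0067]), array([ 0.43  , -0.3407,  0.0341]), array([ 0.4566, -0.3081,  0.0307]), array([ 0.4369, -0.2898,  0.002 ])]
[ 0.4309 -0.3148  0.028 ]
0.03401061853605836 -36.5788161666298
0.04274974155088252 52.658359594762935
0.034535085418802694 145.32804196772014
0.041596853304789856 -126.6666971126205
[ 0.4318 -0.3158  0.028 ]
0.030933908782444838 -39.02991793995147
0.042210088553548374 51.728699628808684
0.031442666622652306 143.04069509585844
0.04108367466021608 -127.56947761547326
bin [array([ 0.3788, -0.3731,  0.05  ]), array([ 0.3575, -0.1906,  0.05  ]), array([ 0.3783, -0.3751,  0.05  ])]
```

```bash
python3 -m creep '[[[0,0,0],[0,0,0.855],0.62],[[0,0,0],[0,0,0.855],0.62],[[0,0,0],[0,0,0.855],0.62],[[0,0,0],[0,0,0.855],0.62],[[0,0,0],[0,0,0.855],0.62],[[0.003,-0.011,0.07],[0,0,0],0.62],[[0.003,-0.011,0.07],[0,0,0],0.62],[[0.003,-0.011,0.07],[0,0,0],0.62],[[0,0,0],[0,0,0],0.62],[[0,0,0],[0,0,0],0.62]]'
python3 - <<'E'
from h import *
c=snap('wrist','w4'); s=arm.state();print(c['eye'],s['tool_pos'],s['joint_pos'])
cv2.imwrite('pics/w4.png',c['color'][:,:,::-1])
E
```

```text
time_s: 5.6
tool_pos: [0.4336, -0.3158, 0.1013]
orientation: [3.141, -0.001, 2.478]
force: [-0.1, -0.0, 0.6]
width: 0.618
finger_force: 0.0
[ 0.37227061 -0.2671541   0.22230026] [ 0.43453078 -0.31656812  0.10264005] [-8.37297405e-01  3.84906933e-01  1.76095705e+00  1.85271824e-04
  9.93446445e-01 -1.74464183e+00]
```

View pics/w4.png

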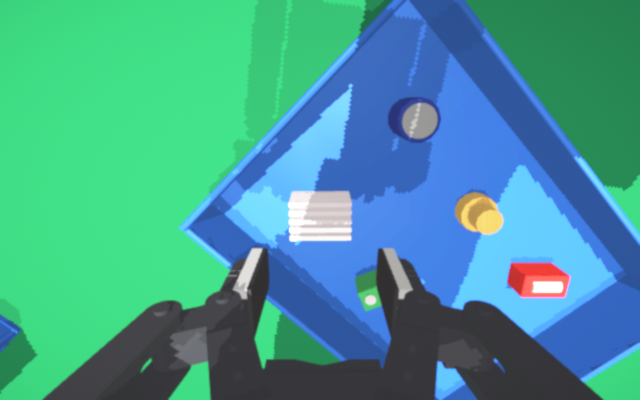

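The heat sink, at x 289–352 and y 192–241, is square to the fingers and centred between them. I check the residual from its gripper-side edge before descending.

```bash
python3 - <<'E'
from h import *
c=load('w4');y=2.478;X=np.array([np.cos(y),np.sin(y),0]);Y=np.array([np.sin(y),-np.cos(y),0])
p=onz(c,289.5,240.5,.03);q=onz(c,352,240.5,.03);m=(p+q)/2+.013*X
s=np.array([.4340,-.3163,.102]);print(np.linalg.norm(p-q),np.degrees(np.arctan2(*(q-p)[1::-1])),m,(m-s)@X,(m-s)@Y)
a=load('w3');print('height',tri((c,289.5,240.5),(a,*cv2.boxPoints(cv2.minAreaRect(np.float32([[0,0],[1,0],[1,1]])))[0])) if 0 else '')
E
```

```text
0.04126522568803935 51.918442839409394 [ 0.4332686  -0.31595691  0.03      ] 0.0007875097340849259 -0.00018022206894049948
height
```

```bash
python3 -m creep '[[[0,0,0.024],[0,0,0],0.62],[[0,0,0.024],[0,0,0],0.62],[[0,0,0.024],[0,0,0],0.62],[[0,0,0.024],[0,0,0],0.62],[[0,0,0.012],[0,0,0],0.62],[[0,0,0.008],[0,0,0],0.62],[[0,0,0],[0,0,0],0.62],[[0,0,0],[0,0,0],0],[[0,0,0],[0,0,0],0],[[0,0,0],[0,0,0],0]]' 30
python3 -m creep '[[[0,0,0],[0,0,0],0],[[0,0,0],[0,0,0],0],[[0,0,0],[0,0,0],0],[[0,0,0],[0,0,0],0],[[0,0,0],[0,0,0],0],[[0,0,-0.02],[0,0,0],0],[[0,0,-0.03],[0,0,0],0],[[0,0,-0.05],[0,0,0],0],[[0,0,-0.05],[0,0,0],0],[[0,0,-0.05],[0,0,0],0]]' 30
python3 - <<'E'
from h import *
snap('wrist','w5');print(arm.state()['tool_pos'])
E
```

```text
time_s: 6.65
tool_pos: [0.4343, -0.3164, 0.0324]
orientation: [-3.141, 0.002, 2.478]
force: [-0.4, 1.0, 6.5]
width: 0.461
finger_force: 31.7
time_s: 7.65
tool_pos: [0.4333, -0.3154, 0.153]
orientation: [3.142, -0.0, 2.478]
force: [0.6, -1.2, -0.5]
width: 0.461
finger_force: 31.0
[ 0.43534893 -0.31750621  0.15824517]
```

View pics/w5.png

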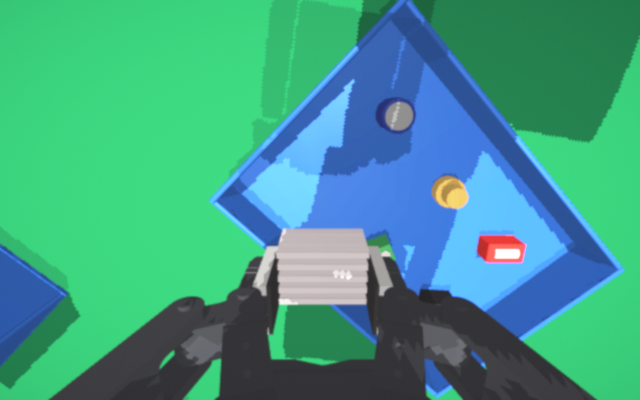

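The heat sink is gripped squarely (fins at 278–368, 230–303) and has been lifted clear. The rest of the bin looks undisturbed. Now to the basket.

```bash
python3 -m creep '[[[0,0,-0.02],[0,0,-0.99],0],[[0,0,-0.02],[0,0,-0.99],0],[[0,0,-0.02],[0,0,-0.99],0],[[0,0,-0.02],[0,0,-0.99],0],[[0,0,-0.01],[0,0,-0.98],0],[[0.002,0.068,0],[0,0,0],0],[[0.002,0.068,0],[0,0,0],0],[[0.002,0.068,0],[0,0,0],0],[[0.002,0.068,0],[0,0,0],0],[[0.002,0.068,0],[0,0,0],0]]'
python3 -m creep '[[[0.002,0.068,0],[0,0,0],0],[[0.002,0.068,0],[0,0,0],0],[[0.002,0.068,0],[0,0,0],0],[[0.002,0.068,0],[0,0,0],0],[[0.002,0.068,0],[0,0,0],0],[[0.002,0.068,0],[0,0,0],0],[[0.002,0.068,0],[0,0,0],0],[[0.0015,0.068,0],[0,0,0],0],[[0,0,0],[0,0,0],0],[[0,0,0],[0,0,0],0]]'
python3 - <<'E'
from h import *
snap('wrist','w6');s=arm.state();print(s['tool_pos'],s['orientation'])
E
```

```text
time_s: 8.7
tool_pos: [0.4618, -0.112, 0.2058]
orientation: [-3.142, 0.0, 2.972]
force: [0.7, -0.2, -0.3]
width: 0.46
finger_force: 31.0
time_s: 9.7
tool_pos: [0.5074, 0.2104, 0.2054]
orientation: [-3.141, -0.0, 2.975]
force: [0.1, -0.6, -0.7]
width: 0.461
finger_force: 31.0
[0.50741546 0.20942959 0.20534452] [-3.14078439e+00 -4.25991804e-04  2.97324387e+00]
```

View pics/w6.png

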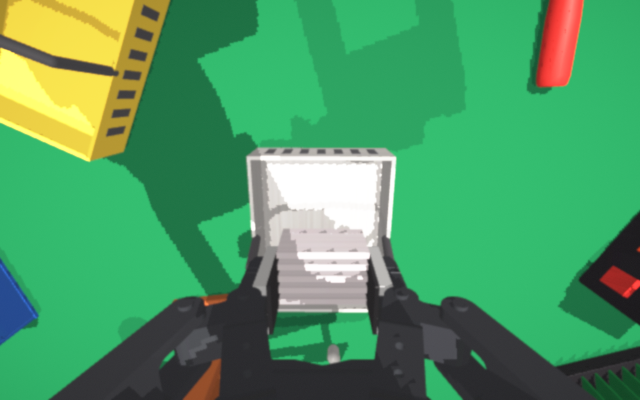

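```bash
python3 - <<'E'
from h import *
np.set_printoptions(precision=4,suppress=True)
c=load('w6');a=load('w1')
for u,v in [((249,155),(293,106)),((395,155),(410,98))]: print(tri((c,*u),(a,*v)),onz(c,*u,.05))
p=(onz(c,249,155,.05)+onz(c,395,155,.05))/2
s=arm.state()['tool_pos'];d=p-s;y=2.973;X=np.array([np.cos(y),np.sin(y),0]);Y=np.array([np.sin(y),-np.cos(y),0])
e=onz(c,395,155,.05)-onz(c,249,155,.05)
print(p,'wall from tcp X,Y',d@X,d@Y,np.degrees(np.arctan2(e[1],e[0])),np.linalg.norm(e))
E
```

```text
[0.4694 0.1501 0.0421] [0.4686 0.1524 0.05  ]
[0.4919 0.2799 0.041 ] [0.4897 0.2777 0.05  ]
[0.4792 0.2151 0.05  ] wall from tcp X,Y 0.0287835359356726 0.000813325634406433 80.43713841794288 0.12705490353173823
```

```bash
python3 -m creep '[[[0.001,0.0003,0.04],[0,0,0],0],[[0.001,0.0003,0.04],[0,0,0],0],[[0.001,0.0003,0.04],[0,0,0],0],[[0,0,0.04],[0,0,0],0],[[0,0,0.04],[0,0,0],0],[[0,0,0.03],[0,0,0],0],[[0,0,0.02],[0,0,0],0],[[0,0,0.015],[0,0,0],0],[[0,0,0.013],[0,0,0],0],[[0,0,0],[0,0,0],0]]'
```

```text
time_s: 10.75
tool_pos: [0.5059, 0.2101, 0.038]
orientation: [-3.141, -0.001, 2.972]
force: [-0.1, 1.0, -1.1]
width: 0.462
finger_force: 31.0
```

```bash
python3 -m creep '[[[0,0,0],[0,0,0],0.6],[[0,0,0],[0,0,0],0.6],[[0,0,0],[0,0,0],0.6],[[0,0,0],[0,0,0],0.6],[[0,0,-0.02],[0,0,0],0.6],[[0,0,-0.04],[0,0,0],0.6],[[0,0,-0.06],[0,0,0],0.6],[[0,0,-0.06],[0,0,0],0.6],[[0,0,-0.06],[0,0,0],0.6],[[0,0,-0.06],[0,0,0],1]]'
python3 - <<'E'
from h import *
snap('wrist','w7');b=snap('side','side1');s=arm.state();print(s['tool_pos'],s['orientation'])
w=load('w7')['color']
o=np.vstack([w[60:360],np.hstack([cv2.resize(b['color'][115:235,270:430],(400,300),interpolation=2),np.zeros((300,240,3),np.uint8)])])
cv2.imwrite('pics/c2.png',o[:,:,::-1])
E
```

```text
time_s: 11.75
tool_pos: [0.5059, 0.2105, 0.2211]
orientation: [3.141, 0.001, 2.972]
force: [0.3, 0.1, -0.0]
width: 0.753
finger_force: 0.0
[0.50907002 0.21120583 0.2253186 ] [3.13747038 0.01089485 2.9725074 ]
```

View pics/c2.png

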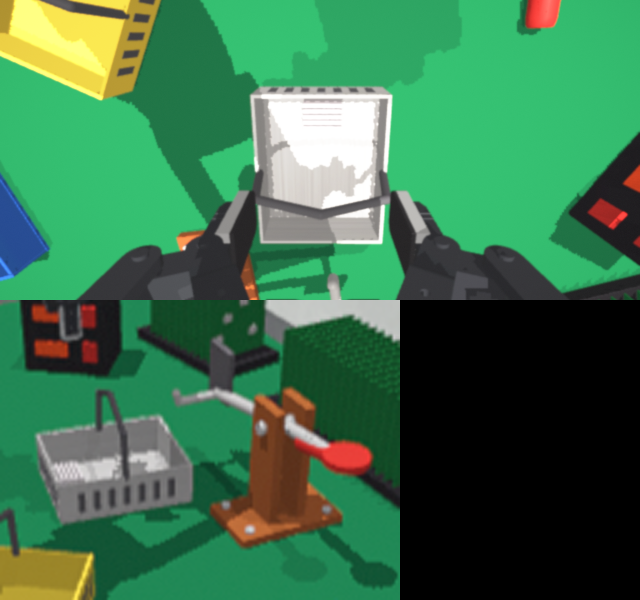

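The heat sink lies in the basket near its -x wall, at about (322,173) in the full image. The basket has not moved, the arm is still up, and the hook tip is just ahead of the basket at about (333,345). Next I check for free space behind the basket and find the hook more exactly.

```bash
python3 - <<'E'
from h import *
np.set_printoptions(precision=4,suppress=True)
c=load('scene0');im=cv2.cvtColor(c['color'],cv2.COLOR_RGB2HSV)
m=cv2.inRange(im,(20,120,80),(35,255,255));cs,_=cv2.findContours(m,0,2)
for q in cs:
    if cv2.contourArea(q)>300:
        P=np.array([onz(c,*p,.04) for p in q[:,0]]);print('yellow',P.min(0),P.max(0))
w=load('w7')
for f,(x0,x1,y0,y1) in {'w7':(318,350,320,362),'w6':(318,350,335,365),'w1':(360,392,245,300)}.items():
    i=load(f)['color'][y0:y1,x0:x1].astype(int);m=(i.min(2)>110)
    r,k=np.nonzero(m)
    print(f,'grey px rows',[(y0+y,int(x0+k[r==y].min()),int(x0+k[r==y].max())) for y in np.unique(r)][::4])
p=(onz(w,252,155,.05)+onz(w,391,155,.05))/2;print('wall',p,[onz(w,*q,.05) for q in [(252,155),(391,155),(384,302),(263,302)]],'apex',onz(w,322,276,.127))
E
```

```text
yellow [0.1559 0.1791 0.04  ] [0.3351 0.3567 0.04  ]
yellow [ 0.2404 -0.094   0.04  ] [0.4688 0.1117 0.04  ]
w7 grey px rows [(np.int64(334), 331, 335), (np.int64(338), 328, 337), (np.int64(342), 328, 338), (np.int64(346), 327, 338), (np.int64(350), 329, 339), (np.int64(354), 330, 340), (np.int64(358), 330, 340)]
w6 grey px rows [(np.int64(345), 332, 334), (np.int64(349), 328, 337), (np.int64(353), 328, 338), (np.int64(357), 327, 339), (np.int64(361), 328, 339)]
w1 grey px rows [(np.int64(254), 371, 373), (np.int64(258), 367, 376), (np.int64(262), 367, 376), (np.int64(266), 367, 376), (np.int64(270), 368, 377), (np.int64(274), 369, 378), (np.int64(278), 369, 379), (np.int64(282), 370, 379), (np.int64(286), 371, 380), (np.int64(290), 372, 380), (np.int64(294), 364, 382), (np.int64(298), 360, 381)]
wall [0.4807 0.2145 0.05  ] [array([0.4699, 0.1514, 0.05  ]), array([0.4915, 0.2775, 0.05  ]), array([0.6486, 0.2537, 0.05  ]), array([0.6267, 0.1256, 0.05  ])] apex [0.5593 0.2015 0.127 ]
```

```bash
python3 -m creep '[[[0.033,0.001,0],[0,0,0],0.9],[[0.033,0,0],[0,0,0],0.9],[[0.033,0,0],[0,0,0],0.9],[[0.026,0,0],[0,0,0],0.9],[[0,0,0.06],[0,0,0],0.9],[[0,0,0.06],[0,0,0],0.9],[[0,0,0.06],[0,0,0],0.9],[[0,0,0.06],[0,0,0],0.9],[[0,0,0.05],[0,0,0],0.9],[[0,0,0.022],[0,0,0],0.9]]'
python3 - <<'E'
from h import *
for i in range(4): arm.capture('wrist')
snap('wrist','w8');s=arm.state();print(s['tool_pos'],s['orientation'],s['force'])
w=load('w8');i=w['color']
for p in [(.4699,.1514,.05),(.4915,.2775,.05),(.4807,.2145,.05)]: print(proj(w,p))
E
```

```text
time_s: 12.85
tool_pos: [0.4304, 0.2232, 0.0288]
orientation: [-3.14, -0.004, 2.972]
force: [-0.8, 0.5, 0.4]
width: 0.901
finger_force: 0.0
[0.43302688 0.22397648 0.03217003] [3.14099293e+00 1.34687882e-03 2.97236956e+00] [-0.27650182 -0.17194995 -0.15503584]
[169.49737852 407.521757  ]
[468.45578473 407.56756791]
[319.09475727 407.52989359]
```

```bash
python3 -m creep '[[[-0.016,0,0],[0,0,0],0.9],[[-0.016,0,0],[0,0,0],0.9],[[-0.016,0,0],[0,0,0],0.9],[[-0.016,0,0],[0,0,0],0.9],[[-0.016,0,0],[0,0,-0.16],0.9],[[-0.016,0,0],[0,0,-0.16],0.9],[[-0.016,0,0],[0,0,-0.16],0.9],[[-0.016,0,0],[0,0,-0.16],0.9],[[-0.016,0,0],[0,0,-0.16],0.9],[[-0.01,0,0],[0,0,0],0.9]]'
python3 -m creep '[[[0,0,0],[0,0,0],0.9],[[0.02,0,0],[0,0,0],0.9],[[0.04,0,0],[0,0,0],0.9],[[0.03,0,-0.03],[0,0,0],0.9],[[0,0,-0.06],[0,0,0],0.9],[[0,0,-0.06],[0,0,0],0.9],[[0,0,-0.06],[0,0,0],0.9],[[0,0,-0.06],[0,0,0],0.9],[[0,0,0],[0,0,0],0.9],[[0,0,0],[0,0,0],0.9]]'
cat > bk.py <<'E'
import sys
from h import *
np.set_printoptions(precision=4,suppress=True)
f=sys.argv[1];w=snap('wrist',f);s=arm.state();print(s['tool_pos'],s['orientation'])
snap('scene',f+'s')
i=w['color'].astype(int);m=((i.min(2)>95)&(i.max(2)-i.min(2)<30)).astype(np.uint8)
m=cv2.morphologyEx(m,cv2.MORPH_CLOSE,np.ones((7,7)))
cs,_=cv2.findContours(m,0,2)
for q in sorted(cs,key=cv2.contourArea)[-4:]:
    print(cv2.contourArea(q),cv2.boundingRect(q),cv2.approxPolyDP(q,6,True)[:,0].tolist())
E
python3 bk.py w9
```

```text
time_s: 14.1
tool_pos: [0.525, 0.2101, 0.0312]
orientation: [3.141, 0.001, 3.053]
force: [-2.6, 1.0, 1.8]
width: 0.902
finger_force: 1.5
time_s: 15.1
tool_pos: [0.4694, 0.2152, 0.194]
orientation: [3.141, 0.002, 3.053]
force: [0.1, -0.3, -1.2]
width: 0.9
finger_force: 0.0
[0.4687 0.215  0.1928] [-3.1414 -0.0007  3.0526]
292.5 (576, 0, 18, 41) [[593, 0], [585, 0], [576, 39], [584, 37]]
629.0 (194, 254, 39, 56) [[232, 254], [221, 257], [194, 298], [202, 309]]
679.5 (412, 255, 40, 55) [[412, 255], [443, 309], [449, 295], [423, 256]]
15759.0 (250, 238, 140, 132) [[261, 238], [250, 260], [255, 329], [263, 330], [258, 368], [266, 359], [378, 358], [389, 270], [380, 239]]
```

```bash
python3 - <<'E'
from h import *
i=load('w9')['color'].astype(int)
for x in (266,285,320,355,374): print(x,[(int(i[y,x].min()),int(i[y,x].max())) for y in range(232,276,2)])
m=(i.min(2)>95)&(i.max(2)-i.min(2)<30)
for y in range(236,280,3):
    k=np.nonzero(m[y,235:405])[0]; print(y,235+k.min() if len(k) else None,235+k.max() if len(k) else None,end=' | ')
E
```

```text
266 [(26, 93), (27, 92), (28, 92), (102, 119), (136, 141), (136, 143), (139, 146), (140, 147), (137, 144), (131, 136), (123, 129), (124, 129), (138, 144), (139, 146), (148, 156), (196, 205), (173, 181), (156, 163), (156, 163), (155, 162), (155, 161), (154, 162)]
285 [(26, 93), (28, 93), (28, 92), (104, 121), (134, 141), (124, 132), (110, 114), (90, 93), (81, 83), (71, 73), (70, 72), (107, 111), (137, 143), (138, 144), (148, 155), (197, 206), (209, 219), (211, 221), (211, 221), (211, 220), (210, 221), (210, 221)]
320 [(27, 96), (25, 92), (28, 93), (103, 120), (135, 141), (103, 107), (70, 72), (69, 71), (70, 72), (68, 70), (70, 72), (104, 107), (135, 141), (137, 143), (147, 154), (195, 206), (195, 206), (175, 185), (223, 231), (184, 196), (207, 218), (223, 231)]
355 [(30, 102), (26, 91), (28, 92), (101, 119), (135, 141), (129, 135), (112, 117), (100, 104), (91, 93), (81, 82), (74, 76), (104, 107), (135, 141), (135, 142), (146, 153), (196, 206), (252, 254), (255, 255), (255, 255), (255, 255), (255, 255), (255, 255)]
374 [(50, 178), (47, 169), (49, 169), (131, 173), (173, 179), (174, 182), (172, 181), (175, 184), (174, 184), (170, 178), (167, 174), (168, 174), (174, 183), (170, 178), (183, 193), (254, 254), (239, 245), (199, 210), (196, 207), (195, 205), (194, 205), (194, 204)]
236 None None | 239 260 380 | 242 258 381 | 245 257 382 | 248 256 383 | 251 254 385 | 254 253 386 | 257 252 387 | 260 250 388 | 263 250 389 | 266 250 389 | 269 250 389 | 272 251 388 | 275 251 388 | 278 251 388 |
```

```bash
python3 - <<'E'
from h import *
np.set_printoptions(precision=4,suppress=True)
w=load('w9');s=load('w9s')
for a,b,z in [((249.5,260.5),(389,260.5),.05),((260,238),(380.5,238),0)]:
    p,q=onz(w,*a,z),onz(w,*b,z);e=q-p;t=np.arctan2(e[1],e[0])-np.pi/2;m=(p+q)/2
    print(z,m,np.degrees(t),np.linalg.norm(e[:2]),'centre',m[:2]+.08*np.array([np.cos(t),np.sin(t)]))
E
```

```text
0.05 [0.5375 0.2066 0.05  ] -5.120809401672854 0.12977860719676929 centre [0.6172 0.1995]
0 [0.538  0.2072 0.    ] -5.118240432685737 0.13008087402006768 centre [0.6177 0.2001]
```

```bash
python3 -m creep '[[[0,0,0.067],[0,0,0],0.9],[[0,0,0.067],[0,0,0],0.9],[[0,0,0.067],[0,0,0],0.9],[[0,0,0.066],[0,0,0],0.9],[[-0.012,0,0],[0,0,0],0.9],[[-0.012,0,0],[0,0,0],0.9],[[-0.012,0,0],[0,0,0],0.9],[[-0.012,0,0],[0,0,0],0.9],[[-0.012,0,0],[0,0,0],0.9],[[-0.012,0,0],[0,0,0],0.9]]'
python3 -m creep '[[[-0.012,0,0],[0,0,0],0.9],[[-0.012,0,0],[0,0,0],0.9],[[-0.012,0,0],[0,0,0],0.9],[[-0.012,0,0],[0,0,0],0.9],[[-0.012,0,0],[0,0,0],0.9],[[-0.012,0,0],[0,0,0],0.9],[[-0.012,0,0],[0,0,0],0.9],[[-0.012,0,0],[0,0,0],0.9],[[-0.011,0,0],[0,0,0],0.9],[[0,0,0],[0,0,0],0.9]]'
python3 -m creep '[[[0,0,0],[0,0,0],0.9],[[0.02,0,0],[0,0,0],0.9],[[0.04,0,0],[0,0,0],0.9],[[0.03,0,-0.03],[0,0,0],0.9],[[0,0,-0.06],[0,0,0],0.9],[[0,0,-0.06],[0,0,0],0.9],[[0,0,-0.06],[0,0,0],0.9],[[0,0,-0.06],[0,0,0],0.9],[[0,0,0],[0,0,0],0.9],[[0,0,0],[0,0,0],0.9]]'
python3 bk.py w10
python3 - <<'E'
from h import *
i=load('w10')['color'].astype(int)
print([(int(i[y,320].min()),int(i[y,320].max())) for y in range(226,276,2)])
m=(i.min(2)>95)&(i.max(2)-i.min(2)<30)
for y in range(226,280,3):
    k=np.nonzero(m[y,235:405])[0]; print(y,235+k.min() if len(k) else None,235+k.max() if len(k) else None,end=' | ')
E
```

```text
time_s: 16.2
tool_pos: [0.5143, 0.2112, 0.0343]
orientation: [3.141, 0.002, 3.052]
force: [-0.0, -0.0, -0.1]
width: 0.897
finger_force: 0.0
time_s: 17.2
tool_pos: [0.5785, 0.2052, 0.0332]
orientation: [3.141, 0.002, 3.052]
force: [-0.5, -0.1, -0.5]
width: 0.898
finger_force: 0.0
time_s: 18.2
tool_pos: [0.5226, 0.2104, 0.196]
orientation: [3.141, 0.002, 3.053]
force: [0.3, -0.5, -0.2]
width: 0.902
finger_force: 0.0
[0.522  0.2102 0.1946] [-3.1414 -0.0008  3.0526]
53.0 (157, 296, 10, 8) [[159, 296], [164, 303]]
646.0 (194, 254, 39, 56) [[231, 254], [196, 294], [202, 309]]
679.5 (412, 255, 40, 55) [[412, 255], [443, 309], [450, 297], [423, 256]]
15747.0 (250, 237, 140, 132) [[261, 237], [250, 260], [255, 327], [263, 329], [259, 366], [266, 359], [378, 358], [389, 263], [380, 239]]
[(40, 148), (33, 119), (29, 102), (26, 92), (26, 92), (56, 100), (130, 136), (128, 135), (79, 81), (69, 71), (70, 71), (70, 72), (69, 71), (78, 81), (127, 133), (135, 142), (139, 145), (185, 195), (204, 215), (174, 184), (220, 227), (201, 211), (187, 197), (223, 231), (182, 192)]
226 None None | 229 None None | 232 None None | 235 None None | 238 260 379 | 241 259 381 | 244 257 382 | 247 256 383 | 250 255 384 | 253 254 385 | 256 252 387 | 259 251 388 | 262 250 389 | 265 251 388 | 268 251 388 | 271 251 388 | 274 251 388 | 277 251 388 |
```

```bash
python3 -m creep '[[[0,-0.02,-0.06],[0,0,0],0],[[-0.03,-0.055,-0.03],[0,0,0],0],[[-0.03,-0.06,-0.03],[0,0,0],0],[[-0.03,-0.06,0],[0,0,0],0],[[-0.03,-0.06,0],[0,0,0],0],[[-0.03,-0.06,0],[0,0,0],0],[[-0.03,-0.06,0],[0,0,0],0],[[-0.025,-0.055,0],[0,0,0],0],[[0,0,0],[0,0,0],0],[[0,0,0],[0,0,0],0]]'
python3 - <<'E'
from h import *
np.set_printoptions(precision=4,suppress=True)
for k in range(3): arm.capture('wrist')
w=snap('wrist','w11');s=arm.state();print(s['tool_pos'],s['orientation'])
w9=load('w10')
for a,b,z in [((249.5,259),(389,259),.05)]:
    p,q=onz(w9,*a,z),onz(w9,*b,z);e=q-p;t=np.arctan2(e[1],e[0])-np.pi/2;m=(p+q)/2
    print('basket c',np.degrees(t),m[:2]+.08*np.array([np.cos(t),np.sin(t)]))
h=cv2.cvtColor(w['color'],cv2.COLOR_RGB2HSV);m=cv2.inRange(h,(0,150,110),(5,255,255))|cv2.inRange(h,(172,150,110),(180,255,255))
cs,_=cv2.findContours(m,0,2)
for q in cs:
    if cv2.contourArea(q)>150:
        c,r=cv2.minEnclosingCircle(q);print(cv2.boundingRect(q),c,r,onz(w,*c,.149))
E
```

```text
time_s: 19.3
tool_pos: [0.6219, -0.0583, 0.2647]
orientation: [3.14, -0.004, 3.05]
force: [0.0, 0.9, -0.8]
width: 0.002
finger_force: 0.0
[ 0.6221 -0.0563  0.2667] [ 3.1411 -0.0011  3.0538]
basket c -5.122037949292472 [0.6699 0.1947]
(348, 247, 56, 15) (375.5, 253.0) 27.572731018066406 [ 0.672  -0.0163  0.149 ]
(286, 246, 22, 36) (297.5, 263.5) 19.91240692138672 [ 0.676  -0.0818  0.149 ]
(157, 123, 36, 27) (174.5, 136.0) 17.614013671875 [ 0.563  -0.1602  0.149 ]
```

View pics/w11.png

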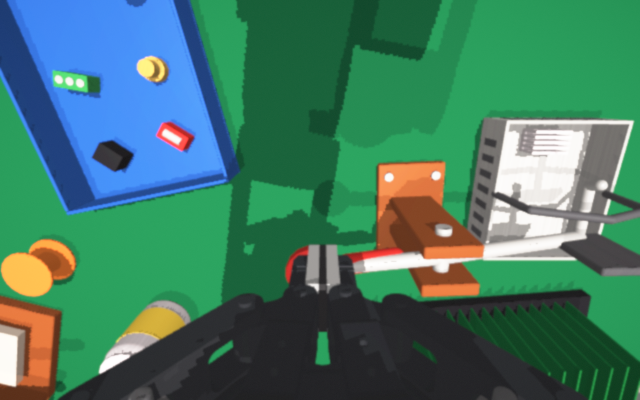

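The wrist picture shows the handle past the hook tip (601,186) and short of the back plate (590,245), with its apex over the bar near (578,216). The heat sink is in the basket at (548,142), and the other parts in view are still in the bin. The pad's left edge is at u=286 and its top edge at row 246, which puts its centre at about (0.685, -0.066). Now I press.

```bash
python3 -m creep '[[[-0.035,-0.002,0],[0,0,0],0],[[-0.035,-0.002,0],[0,0,0],0],[[-0.035,-0.002,0],[0,0,0],0],[[0,0,0.04],[0,0,0],0],[[0,0,0.04],[0,0,0],0],[[0,0,0.04],[0,0,0],0],[[0,0,0.025],[0,0,0],0],[[0,0,0.005],[0,0,0],0],[[0,0,0],[0,0,0],0],[[0,0,0],[0,0,0],0]]'
python3 -m creep '[[[0,0,0.006],[0,0,0],0],[[0,0,0.006],[0,0,0],0],[[0,0,0.006],[0,0,0],0],[[0,0,0.006],[0,0,0],0],[[0,0,0.006],[0,0,0],0],[[0,0,0.006],[0,0,0],0],[[0,0,0.006],[0,0,0],0],[[0,0,0.006],[0,0,0],0],[[0,0,0.006],[0,0,0],0],[[0,0,0.006],[0,0,0],0]]'
```

```text
time_s: 20.5
tool_pos: [0.6857, -0.0665, 0.1785]
orientation: [-3.141, 0.002, 3.053]
force: [-0.1, -0.4, 0.0]
width: 0.003
finger_force: 0.0
time_s: 21.5
tool_pos: [0.6854, -0.0692, 0.1443]
orientation: [-3.138, 0.003, 3.052]
force: [-6.3, -4.9, 15.4]
width: 0.001
finger_force: 7.8
```

```bash
python3 -m creep '[[[0,0,0.005],[0,0,0],0],[[0,0,0.005],[0,0,0],0],[[0,0,0.005],[0,0,0],0],[[0,0,0.005],[0,0,0],0],[[0,0,0.005],[0,0,0],0],[[0,0,0.005],[0,0,0],0],[[0,0,0.004],[0,0,0],0],[[0,0,0.003],[0,0,0],0],[[0,0,0.002],[0,0,0],0],[[0,0,0],[0,0,0],0]]'
```

```text
time_s: 22.5
tool_pos: [0.6855, -0.0674, 0.122]
orientation: [-3.141, 0.003, 3.052]
force: [-7.2, 0.6, 20.2]
width: 0.004
finger_force: 8.9
```

```bash
python3 -m creep '[[[0,0,0.003],[0,0,0],0],[[0,0,0.003],[0,0,0],0],[[0,0,0.002],[0,0,0],0],[[0,0,0.002],[0,0,0],0],[[0,0,0],[0,0,0],0],[[0,0,0],[0,0,0],0],[[0,0,0],[0,0,0],0],[[0,0,0],[0,0,0],0],[[0,0,0],[0,0,0],0],[[0,0,0],[0,0,0],0]]'
```

```text
time_s: 23.5
tool_pos: [0.6857, -0.0672, 0.1214]
orientation: [-3.14, 0.006, 3.053]
force: [-18.4, 2.7, 44.5]
width: -0.002
finger_force: 20.0
```

The arm is on its stop: the force jumped to 44 N with no further travel. I retreat straight up and check the result numerically, since the picture allowance is used up.

```bash
python3 -m creep '[[[0,0,-0.006],[0,0,0],0],[[0,0,-0.006],[0,0,0],0],[[0,0,-0.01],[0,0,0],0],[[0,0,-0.03],[0,0,0],0],[[0,0,-0.05],[0,0,0],0],[[0,0,-0.05],[0,0,0],0],[[0.04,-0.02,-0.05],[0,0,0],0],[[0.06,-0.04,0],[0,0,0],0],[[0.06,-0.04,0],[0,0,0],0],[[0.04,-0.04,0],[0,0,0],0]]'
python3 -m creep '[[[0.04,0,0],[0,0,0],0],[[0.04,0,0],[0,0,0],0],[[0,0,0],[0,0,0],0],[[0,0,0],[0,0,0],0],[[0,0,0],[0,0,0],0],[[0,0,0],[0,0,0],0],[[0,0,0],[0,0,0],0],[[0,0,0],[0,0,0],0],[[0,0,0],[0,0,0],0],[[0,0,0],[0,0,0],0]]'
python3 - <<'E'
from h import *
np.set_printoptions(precision=4,suppress=True)
def rects(n,f):
    c=snap(n,f);i=c['color'];h=cv2.cvtColor(i,cv2.COLOR_RGB2HSV)
    red=cv2.inRange(h,(0,170,130),(4,255,255))|cv2.inRange(h,(174,170,130),(180,255,255))
    j=i.astype(int);g=((j.min(2)>85)&(j.max(2)-j.min(2)<25)).astype(np.uint8)
    for nm,m in(('red',red),('grey',g)):
        cs,_=cv2.findContours(m,0,2);print(f,nm,[(cv2.boundingRect(q),cv2.contourArea(q)) for q in cs if cv2.contourArea(q)>150])
    return c,g
b,g=rects('side','s3');import time
b2,g2=rects('side','s4');print('moving px',int((g!=g2)[130:220,270:420].sum()))
a,ga=rects('scene','sc3');w,gw=rects('wrist','w12')
# old
import pickle
o=load('side0');j=o['color'].astype(int);m=((j.min(2)>85)&(j.max(2)-j.min(2)<25)).astype(np.uint8)
cs,_=cv2.findContours(m,0,2);print('old',[(cv2.boundingRect(q),cv2.contourArea(q)) for q in cs if cv2.contourArea(q)>150])
for z in (0,.04): # expected basket underside / rim corners if on bench / hanging
    print(z,[proj(b,(.668+dx*1.0+dy*.09,.196-dx*.09+dy,z+h)).round(0).tolist() for dx,dy in((-.08,-.065),(-.08,.065),(.08,-.065),(.08,.065)) for h in (0,.05)])
print('pad px expected down',proj(b,(.685,-.066,.097)),'up',proj(b,(.685,-.066,.149)))
E
```

```text
time_s: 24.5
tool_pos: [0.5559, -0.14, 0.2328]
orientation: [3.141, -0.001, 3.053]
force: [-0.2, -0.6, 0.7]
width: -0.001
finger_force: 0.0
time_s: 25.5
tool_pos: [0.5103, -0.1356, 0.2328]
orientation: [3.142, -0.0, 3.052]
force: [-0.3, -0.3, -0.0]
width: -0.001
finger_force: 0.0
s3 red [((386, 175, 29, 28), 234.0)]
s3 grey [((591, 306, 49, 65), 1657.5), ((318, 144, 47, 42), 1056.5), ((0, 53, 96, 109), 7563.5), ((164, 3, 145, 132), 12645.0), ((347, 0, 293, 294), 52405.5)]
s4 red [((386, 175, 29, 28), 235.0)]
s4 grey [((591, 306, 49, 65), 1657.5), ((318, 144, 47, 42), 1053.5), ((0, 53, 96, 109), 7561.5), ((164, 3, 145, 132), 12647.0), ((347, 0, 293, 294), 52404.5)]
moving px 11
sc3 red [((447, 265, 19, 24), 158.0)]
sc3 grey [((448, 343, 57, 57), 1600.0), ((65, 256, 202, 144), 9581.5), ((269, 255, 109, 86), 3115.0), ((154, 238, 26, 25), 467.0), ((620, 237, 14, 30), 193.0), ((87, 198, 44, 39), 800.5), ((354, 115, 43, 39), 436.5), ((189, 89, 15, 20), 150.5), ((202, 74, 16, 23), 195.5), ((544, 27, 27, 28), 381.0), ((0, 26, 46, 31), 723.5), ((118, 19, 75, 52), 531.5), ((198, 15, 25, 31), 249.0), ((488, 5, 24, 28), 366.0), ((527, 0, 45, 13), 262.5), ((187, 0, 30, 18), 277.5), ((71, 0, 54, 27), 283.0)]
w12 red [((237, 217, 32, 29), 483.5)]
w12 grey [((534, 344, 18, 16), 203.5), ((305, 244, 47, 50), 1089.0), ((559, 230, 81, 169), 10532.5), ((202, 78, 21, 22), 334.5)]
old [((362, 311, 16, 27), 241.0), ((591, 306, 49, 65), 1667.0), ((285, 151, 62, 53), 1907.5), ((0, 3, 309, 159), 25835.0), ((353, 0, 287, 294), 55931.0)]
0 [[330.0, 196.0], [330.0, 181.0], [315.0, 176.0], [315.0, 162.0], [379.0, 185.0], [380.0, 171.0], [360.0, 166.0], [361.0, 153.0]]
0.04 [[330.0, 184.0], [330.0, 169.0], [315.0, 165.0], [315.0, 151.0], [379.0, 174.0], [381.0, 159.0], [361.0, 156.0], [361.0, 142.0]]
pad px expected down [403.4732 192.3024] up [405.627  174.3449]
```

The side view puts the basket's outline at rows 144–186. That matches hanging about 40 mm up (142–184 predicted) and not standing on the bench (153–196). The pad is down and nothing is moving, so I hand in.

```bash
python3 -c "
from plant import arm
print(arm.job_done())"
```

```text
the job is handed in; nothing more can be done
None
```

I handed the job in at about 26 s: the heat sink went into the steel basket, the basket was slid onto the hook, and the red pad was pressed to its stop. The side camera then showed the basket hanging still about 40 mm above the bench; I last saw the heat sink in it just before the press, and no verdict was returned.

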